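# Change the bench supply over with the interlocked levers

## Robot

A 6-joint arm with a two-finger parallel gripper is mounted at the origin on a cart in front of the work surface, level with it; the furniture and walls round the work are solid. World frame = base frame: x ahead of the robot, y to its left, z up, the work surface at z = 0. Lengths are in m, angles in degrees, forces in N, time in s.
With the tool pointing down it reaches from about 0.4 to 0.825 m from the base axis. Payload 7 kg.
Tool frame: the origin (TCP) lies at the very end of the fingers, on their centre line; the grasp point (between the pads) lies 19 mm behind it (ctrl.hold_point_z is the distance from the TCP to the grasp point, in m); z points along the fingers, y is the line along which they close (so a half turn about z gives the same grasp; the last joint's range is limited). The gripper opens to 88 mm and grips with 3 to 60 N. Pads are 19 mm wide; open, the fingers measure 130 mm over their backs; the gripper's body (78 mm by 193 mm) begins 47 mm behind the grasp point.
Start: joints at [84.574, 20.546, 0.682, 0, -70.136, -16.507], TCP at [0.252, 0.626, 0.227] pointing down, gripper open.
Joint ranges: [-176.03, 176.03], [-82.01, 121.73], [-58.28, 71.71], [-173.87, 95.51], [-174.79, -0.11], [-173.66, 173.66]. Speed limits (degrees/s): [136.94, 136.94, 172.46, 180, 180, 180].

## Interface

Orientations are given as [roll, pitch, yaw] about the fixed x, y, z axes, in that order (R = Rz(yaw) Ry(pitch) Rx(roll)).
In Python, from plant import sensors, viewer, workorder, ctrl gives the robot as it stands.
- The arm moves only by the shell command python3 -m pendant 'ROWS'. ROWS is JSON, a list of rows, each a list of 3 entries, a list of its own where there are three numbers: the opening, from -1 (shut) to 1 (fully open), so that 0 is half open, then the shift along the tool's x, y, z in m, then the turn, a rotation vector about the tool's x, y, z in degrees. A call has 1 to 10 rows; each row is the pose to reach, as a shift and turn from the pose commanded when the call began, along the tool's axes at that moment; what a row does not reach only later rows make up. A row lasts 1/12 s, in which the tool goes at most 41.7 mm and 7.16 degrees, less where a joint would pass 70% of its speed; a pose out of reach is approached as far as the arm can. A call with a gripper value outside its range is refused whole. The fingers move at their own pace and stop on an object; the grip force is fixed at half the most. Time passes only in rows, so rows that repeat a pose let the fingers close. It gives the time, the measured TCP pose, the force, the opening and the grip force at its end, in the units of the state.
- sensors.get_obs(): the state, without advancing time (a new reading comes with each control period).
- viewer.snapshot(name): name is "side" or "top"; returns the picture (420x560x3 uint8, red, green, blue); there is no depth.
- viewer.camera_params(name): a dict with "fx", "fy", "cx", "cy" (pixels), "extrinsics" (4x4, takes a point from world to camera coordinates). Camera axes: x right, y up, looking along -z (the intrinsics and any distortion apply to the point x, -y, -z); pixel columns grow to the right and rows downward; lengths in m; the calibration is good to about 2 mm. A picture is of the moment at which its call begins. camera_params takes no time and is no camera call.
- workorder.close_job(): hands the job in; it is judged then, once.
The state is a dict: "clock": time; "joint_pos": joint angles; "qvel": joint speeds; "tau": joint torques, N m; "tool_pos": TCP position; "orientation": TCP orientation; "force": force on the tool from outside, world axes, zero at the start; "moment": the same for the moment, N m; "opening": finger opening in m; "gripper_force": force on a finger pad.
Only numpy, scipy, OpenCV 4.12 (cv2) and the standard library are available. Lean on these libraries where they do the work, as an engineer would, in place of code of your own. Each camera call takes 0.05 s, during which the arm holds its last target. There are 200 camera calls.

## Task

Change the bench over to its other supply at the two-lever switch box: throw the left lever, which is on, fully back to off; slide the interlock hood fully across to the left so that it guards that lever; then throw the right lever fully on. Each part is blocked until the one before it has been moved fully; leave the box like that and let go.

Things in the scene. Friction and masses are not known exactly. Their poses are not given: they have to be found in the camera images.
- switch_box: Grey metal switch box screwed to the worktop, 150 mm along its x, 200 mm along y, aluminium top 40 mm up. Origin: centre of its underside. x points away from the robot (yaw within 0.35 rad), y left, z up. On top: two black paddle levers hinged at x = 0, z = 40 mm, y = +45 mm (left, starts on) and y = -45 mm (right, starts off), and a steel interlock hood sliding along y.
- left_lever (a joint): Left lever, hinged about box y. 0 = off, leaning 0.45 rad towards the robot (-x); 0.9 = on, leaning 0.45 rad to +x; hard stops. Bar 8 mm thick with a paddle 30 mm wide (y), 12 thick, 30 tall, spanning 45 to 75 mm from the hinge. 2 N at the paddle moves it; stays where left. Starts at 0.8 to 0.9, blocking the hood; clears it below 0.2. The hood, once on the left, holds it at off.
- hood (a joint): Steel interlock block, x = 0 to 34 mm in the box frame, 86 mm along y, top 74 mm above the worktop; on its middle (x = 22 mm) a black grip fin, 24 mm (x) by 10 mm (y), up to 101 mm. Slides in box y, middle at y = -45 mm + value: 0 = right (start 0 to 0.01), 0.09 m = left; hard stops. 2 to 3 N moves it; stays where left. It blocks the lever on its side from going on.
- right_lever (a joint): Right lever, the same shape, hinge and force as the left one: 0 = off, leaning 0.45 rad towards the robot (-x); 0.9 = on, leaning 0.45 rad away from it (+x); hard stops; stays where left. Starts off at 0 to 0.1. Blocked by the hood until the hood has gone to the left.

How it is judged:
By the outcome, as a careful person would: the job done as asked, in the order asked, and still so for the second after the job is handed in, with the robot touching nothing.
It also fails if it takes over 43 s, if anything falls off the work surface, if the arm or the gripper's body presses on something with over 40 N, if the wrist force passes 120 N, or if a joint passes its speed limit or range.

## Working session

There is one attempt and no reset: what is moved stays moved. The work goes in short steps, Python scripts to look and compute and a shell command to move; the robot and the scene stay as the last step left them, time stands still between calls to the robot, and variables do not carry over. Pictures are saved under pics/ and viewed, at most 10 in all, crops included, and the job is handed in when it is done.

```bash
mkdir -p pics; ls
python3 - <<'E'
from plant import sensors, viewer, ctrl
import cv2, numpy as np
for n in("side","top"):
    im=viewer.snapshot(n); cv2.imwrite(f"pics/{n}0.png",im[:,:,::-1]); p=viewer.camera_params(n); print(n,p)
o=sensors.get_obs(); print(o, ctrl.hold_point_z)
a=[cv2.imread(f"pics/{n}0.png") for n in("side","top")]
E
```

```text
pics
side {'fx': 537.88697788133, 'fy': 537.88697788133, 'cx': 281.17393313057823, 'cy': 213.79511290897855, 'extrinsics': array([[-9.99856126e-01, -1.69388238e-02,  8.96949482e-04,
         5.65311971e-01],
       [ 9.35028052e-03, -5.06261199e-01,  8.62329502e-01,
        -4.93421673e-02],
       [-1.41527568e-02,  8.62213822e-01,  5.06346744e-01,
        -9.25319322e-01],
       [ 0.00000000e+00,  0.00000000e+00,  0.00000000e+00,
         1.00000000e+00]])}
top {'fx': 483.99208835183737, 'fy': 483.99208835183737, 'cx': 274.56349610207343, 'cy': 208.98148161678748, 'extrinsics': array([[ 0.0210407 , -0.99975695,  0.00658253,  0.04469539],
       [ 0.98576426,  0.02184384,  0.16670836, -0.59281518],
       [-0.16681163,  0.00298116,  0.98598428, -0.80522374],
       [ 0.        ,  0.        ,  0.        ,  1.        ]])}
{'clock': 0.1, 'joint_pos': array([ 8.45748726e+01,  2.05867547e+01,  6.38859050e-01, -1.74063247e-02,
       -7.01357950e+01, -1.65066922e+01]), 'qvel': array([-0.1491126 , -0.02196015,  0.24508761,  0.02271623,  0.07781894,
        0.15229053]), 'tau': array([-7.89879505e-04, -5.84162092e+01,  2.93751007e+01,  7.01555461e+00,
        1.01270154e-02, -5.08091250e-05]), 'tool_pos': array([0.25198035, 0.62573063, 0.22572268]), 'orientation': array([ 1.79915109e+02, -8.09136491e-03, -2.19377400e+01]), 'force': array([-0.32182598, -0.80258531, -1.34338308]), 'moment': array([ 0.04520944, -0.027345  ,  0.00414962]), 'gripper_force': 0.0, 'opening': 0.08761273564789822} 0.0188
```

View pics/top0.png

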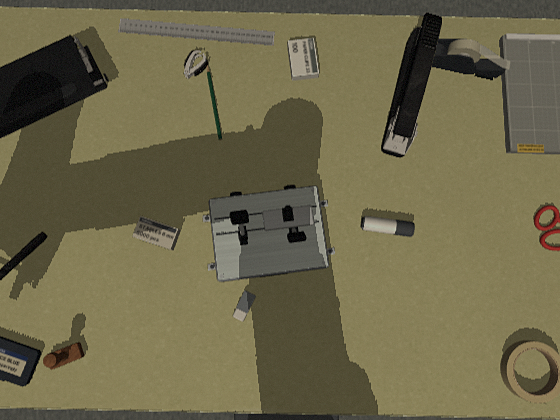

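View pics/side0.png

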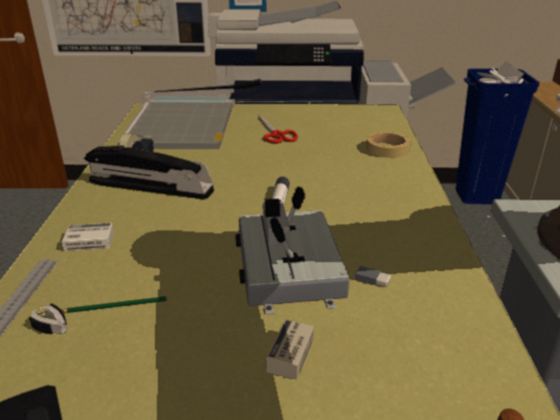

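The top view shows the box at about cols 209–328, rows 186–280. The left paddle is near (239,216), the hood fin near (288,213) and the right paddle near (297,237). Next I enlarge that area and find the box corners.

```bash
cat > h.py <<'E'
import numpy as np
from plant import viewer
def ray(n,uv):
    p=viewer.camera_params(n);E=p["extrinsics"];R,t=E[:3,:3],E[:3,3]
    d=R.T@np.array([(uv[0]-p["cx"])/p["fx"],-(uv[1]-p["cy"])/p["fy"],-1]);return -R.T@t,d
def onz(n,uv,z):
    c,d=ray(n,uv);return c+d*(z-c[2])/d[2]
def proj(n,P):
    p=viewer.camera_params(n);E=p["extrinsics"];q=E[:3,:3]@P+E[:3,3]
    return np.array([p["cx"]-p["fx"]*q[0]/q[2],p["cy"]+p["fy"]*q[1]/q[2]])
E
python3 - <<'E'
import cv2
a=cv2.imread("pics/top0.png")[175:295,195:345]
cv2.imwrite("pics/c.png",cv2.resize(a,None,fx=5,fy=5,interpolation=cv2.INTER_CUBIC))
E
```

```text
(no output)
```

View pics/c.png

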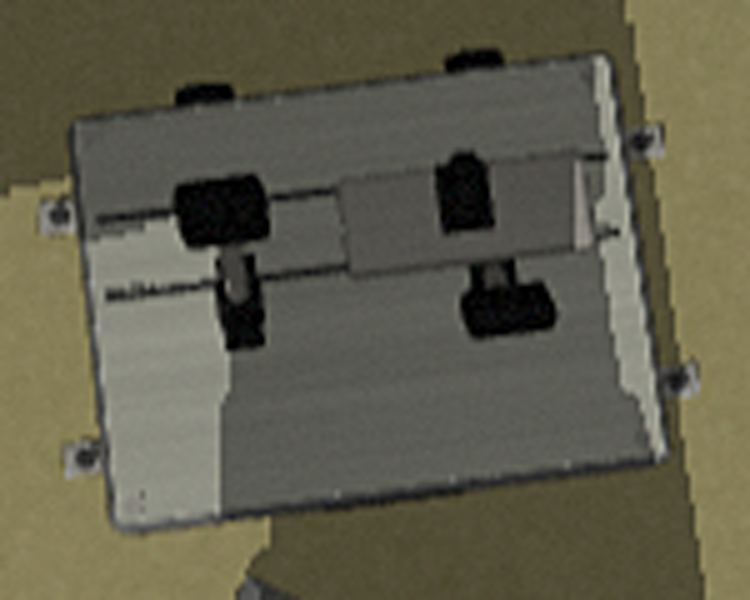

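The crop shows the top-face corners at crop pixels (75,122), (608,57), (665,458) and (115,525). The left paddle is at (222,210), the fin at (465,195) and the right paddle at (508,310). Now I cast rays onto z=0.04 to get the box pose.

```bash
cat > m.py <<'E'
from h import *
C=np.array([[75,122],[608,57],[665,458],[115,525]])/5+[195,175]-0.4
P=np.array([onz("top",c,.04) for c in C])
B=np.array([[.075,.1],[.075,-.1],[-.075,-.1],[-.075,.1]])
m=P[:,:2].mean(0);z=((P[:,0]-m[0])+1j*(P[:,1]-m[1]));b=B[:,0]+1j*B[:,1]
yaw=np.angle((z*b.conj()).sum())
c,s=np.cos(yaw),np.sin(yaw)
def w(x,y,z): return np.array([m[0]+c*x-s*y,m[1]+s*x+c*y,z])
def inv(p): d=np.asarray(p)[:2]-m; return np.array([c*d[0]+s*d[1],-s*d[0]+c*d[1],p[2]])
E
python3 - <<'E'
from m import *
print(m,np.degrees(yaw),np.abs(z)); print([inv(p).round(4) for p in P])
for n,q,zz in(("Lpad",(222,210),.098),("fin",(463,180),.101),("Rpad",(508,310),.098)):
    print(n,inv(onz("top",np.array(q)/5+[195,175]-.4,zz)).round(4))
print("side corners",[proj("side",w(*k,.04)).round() for k in B])
from plant import sensors
print(inv(sensors.get_obs()["tool_pos"]))
E
```

```text
[0.55149822 0.06848068] 8.220243410892506 [0.12025891 0.12065903 0.12081087 0.12067291]
[array([0.0719, 0.0964, 0.04  ]), array([ 0.0724, -0.0965,  0.04  ]), array([-0.0724, -0.0967,  0.04  ]), array([-0.072 ,  0.0968,  0.04  ])]
Lpad [0.0246 0.0448 0.098 ]
fin [ 0.0244 -0.0357  0.101 ]
Rpad [-0.02   -0.0451  0.098 ]
side corners [array([246., 284.]), array([238., 213.]), array([323., 208.]), array([350., 276.])]
[-0.21676572  0.59434929  0.22572268]
```

```bash
cat > go.py <<'E'
import sys
from m import *
from scipy.spatial.transform import Rotation as Ro
from plant import sensors
o=sensors.get_obs();R=Ro.from_euler("xyz",o["orientation"],degrees=True)
x,y,zz=map(float,sys.argv[1:4])
T=Ro.from_euler("xyz",[180,0,np.degrees(yaw)],degrees=True)
print("box-frame tcp",inv(o["tool_pos"]).round(4),"shift",R.inv().apply(w(x,y,zz)-o["tool_pos"]).round(4),"turn",(R.inv()*T).as_rotvec(degrees=True).round(2),"F box",Ro.from_euler("z",-yaw).apply(o["force"]).round(1),o["clock"],o["opening"])
E
python3 go.py .078 .045 .16
```

```text
box-frame tcp [-0.2168  0.5943  0.2257] shift [0.5308 0.3268 0.0663] turn [ 9.000e-02  1.000e-02 -3.016e+01] F box [-0.4 -0.7 -1.3] 0.1 0.08761273564789822
```

```bash
python3 -m pendant '[[-1,[0.531,0.327,0.04],[0,0,-30.2]],[-1,[0.531,0.327,0.04],[0,0,-30.2]],[-1,[0.531,0.327,0.04],[0,0,-30.2]],[-1,[0.531,0.327,0.04],[0,0,-30.2]],[-1,[0.531,0.327,0.04],[0,0,-30.2]],[-1,[0.531,0.327,0.04],[0,0,-30.2]],[-1,[0.531,0.327,0.04],[0,0,-30.2]],[-1,[0.531,0.327,0.04],[0,0,-30.2]],[-1,[0.531,0.327,0.04],[0,0,-30.2]],[-1,[0.531,0.327,0.04],[0,0,-30.2]]]'; python3 go.py .078 .045 .16
```

```text
clock: 0.93
tool_pos: [0.4998, 0.2897, 0.1997]
orientation: [180.0, 0.0, 8.3]
force: [0.7, 0.8, 0.5]
opening: 0.0266
gripper_force: 0.0
box-frame tcp [-0.0196  0.2264  0.1997] shift [0.0974 0.1815 0.0397] turn [0.   0.01 0.07] F box [0.8 0.7 0.5] 0.9333 0.026623296085927523
```

```bash
python3 -m pendant '[[-1,[0.097,0.181,0.02],[0,0,0]],[-1,[0.097,0.181,0.02],[0,0,0]],[-1,[0.097,0.181,0.03],[0,0,0]],[-1,[0.097,0.181,0.04],[0,0,0]],[-1,[0.097,0.181,0.04],[0,0,0]],[-1,[0.097,0.181,0.04],[0,0,0]],[-1,[0.097,0.181,0.04],[0,0,0]],[-1,[0.097,0.181,0.04],[0,0,0]]]'; python3 go.py .078 .045 .085
python3 - <<'E'
from plant import viewer
import cv2, numpy as np
a=viewer.snapshot("top")[160:310,180:360,::-1];b=viewer.snapshot("side")[150:320,200:380,::-1]
r=lambda k:cv2.resize(k,(400,380),interpolation=2)
cv2.imwrite("pics/d.png",np.hstack([r(a),r(b)]))
E
```

```text
clock: 1.6
tool_pos: [0.6209, 0.126, 0.1594]
orientation: [180.0, 0.1, 8.2]
force: [-0.6, 0.1, -0.4]
opening: 0.0005
gripper_force: 0.0
box-frame tcp [0.077  0.047  0.1594] shift [0.0011 0.002  0.0744] turn [ 0.02  0.06 -0.02] F box [-0.5  0.1 -0.4] 1.6 0.0004919594425240103
```

View pics/d.png

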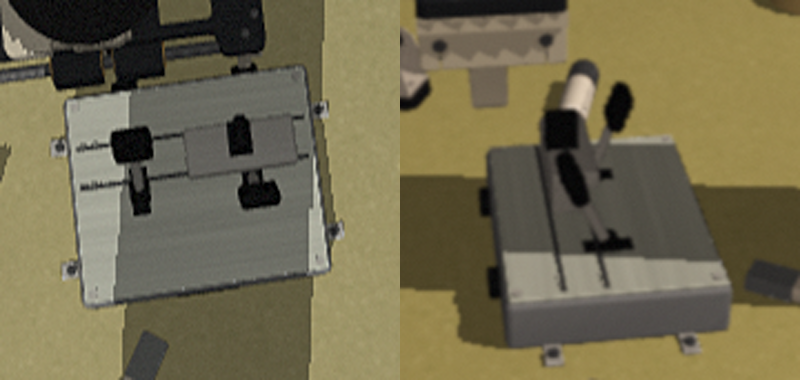

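The closed fingers (combined picture, about (490,85) on the side half) are beyond the box's far edge and in line with the left paddle. Next I descend and push the lever back.

```bash
python3 -m pendant '[[-1,[0,0.002,0.035],[0,0,0]],[-1,[0,0.002,0.065],[0,0,0]],[-1,[0,0.002,0.075],[0,0,0]],[-1,[-0.015,0.002,0.075],[0,0,0]],[-1,[-0.028,0.002,0.075],[0,0,0]],[-1,[-0.04,0.002,0.075],[0,0,0]],[-1,[-0.052,0.002,0.075],[0,0,0]],[-1,[-0.064,0.002,0.075],[0,0,0]],[-1,[-0.068,0.002,0.075],[0,0,0]],[-1,[-0.068,0.002,0.075],[0,0,0]]]'; python3 go.py 0 .045 .083
```

```text
clock: 2.53
tool_pos: [0.554, 0.1157, 0.0864]
orientation: [-180.0, -0.1, 8.4]
force: [0.3, 0.2, 0.3]
opening: 0.0005
gripper_force: 0.0
box-frame tcp [0.0092 0.0464 0.0864] shift [-0.0092  0.0014  0.0034] turn [-0.04 -0.1   0.15] F box [0.3 0.1 0.3] 2.5333 0.00046680374079976047
```

```bash
python3 -m pendant '[[-1,[-0.004,0,0.002],[0,0,0]],[-1,[-0.008,0,0.002],[0,0,0]],[-1,[-0.010,0,0.002],[0,0,0]],[-1,[-0.010,0,0.002],[0,0,0]]]'; python3 go.py 0 .045 .083;python3 -m pendant '[[-1,[-0.002,0,0],[0,0,0]],[-1,[-0.004,0,0],[0,0,0]],[-1,[-0.004,0,0],[0,0,0]]]'; python3 go.py 0 .045 .083
```

```text
clock: 2.87
tool_pos: [0.544, 0.1134, 0.0827]
orientation: [-180.0, 0.0, 8.3]
force: [-0.1, 1.0, 0.6]
opening: 0.0006
gripper_force: 0.4
box-frame tcp [-0.001   0.0455  0.0827] shift [ 0.001   0.0005 -0.0003] turn [-0.    0.02  0.05] F box [-0.   1.   0.6] 2.8667 0.000585757419387411
clock: 3.12
tool_pos: [0.5403, 0.1126, 0.0828]
orientation: [180.0, -0.0, 8.3]
force: [3.4, 1.0, -2.2]
opening: 0.0002
gripper_force: 1.3
box-frame tcp [-0.0047  0.0452  0.0828] shift [ 0.0047  0.0002 -0.0002] turn [ 0.   -0.01  0.04] F box [ 3.5  0.5 -2.2] 3.1167 0.0002109033469386189
```

```bash
for i in 1 ; do python3 -m pendant '[[-1,[-0.002,0,0],[0,0,0]],[-1,[-0.003,0,0],[0,0,0]],[-1,[-0.003,0,0],[0,0,0]]]'; python3 go.py 0 .045 .083; done; python3 -m pendant '[[-1,[-0.002,0,0],[0,0,0]],[-1,[-0.002,0,0],[0,0,0]]]'; python3 go.py 0 .045 .083
python3 - <<'E'
from plant import viewer
import cv2, numpy as np
b=viewer.snapshot("side")[150:320,200:380,::-1]
cv2.imwrite("pics/e.png",cv2.resize(b,(540,510),interpolation=2))
E
```

```text
clock: 3.37
tool_pos: [0.5397, 0.1129, 0.0837]
orientation: [-180.0, -0.3, 8.3]
force: [8.9, -0.6, -1.7]
opening: 0.0003
gripper_force: 3.4
box-frame tcp [-0.0053  0.0456  0.0837] shift [0.0053 0.0006 0.0007] turn [-0.03 -0.26  0.09] F box [ 8.8 -1.8 -1.7] 3.3667 0.00025059220236397036
clock: 3.53
tool_pos: [0.5392, 0.1131, 0.0843]
orientation: [-179.9, -0.4, 8.3]
force: [13.4, -1.1, -2.9]
opening: 0.0002
gripper_force: 4.9
box-frame tcp [-0.0058  0.046   0.0843] shift [0.0058 0.001  0.0013] turn [-0.06 -0.42  0.12] F box [13.1 -3.1 -2.9] 3.5333 0.00020743127724818781
```

View pics/e.png

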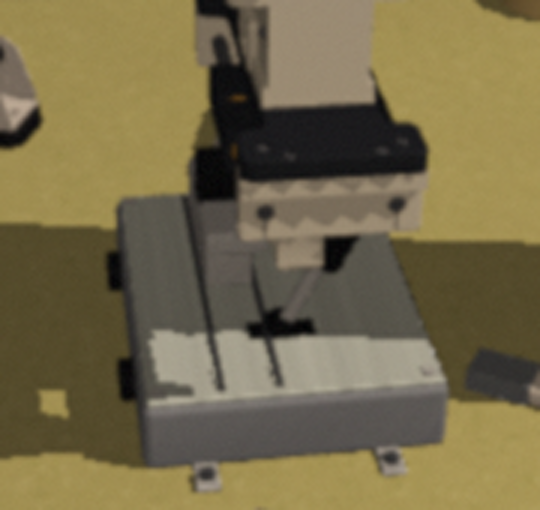

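The side view shows the left lever leaning fully back against the fingers, at about (320,260). With 13 N on it, it is at its stop. Next I lift and move over to the right side of the hood fin.

```bash
python3 -m pendant '[[-1,[0.015,0,0],[0,0,0]],[-1,[0.033,0,-0.03],[0,0,0]],[-1,[0.033,0,-0.065],[0,0,0]],[-1,[0.033,0.04,-0.065],[0,0,0]],[-1,[0.033,0.08,-0.065],[0,0,0]],[-1,[0.033,0.12,-0.065],[0,0,0]],[-1,[0.033,0.126,-0.065],[0,0,0]],[-1,[0.033,0.126,-0.065],[0,0,0]],[-1,[0.033,0.126,-0.065],[0,0,0]]]'; python3 go.py .022 -.08 .083
```

```text
clock: 4.33
tool_pos: [0.5854, -0.0088, 0.1475]
orientation: [180.0, 0.1, 8.2]
force: [0.2, 0.4, -0.9]
opening: 0.0003
gripper_force: 0.0
box-frame tcp [ 0.0225 -0.0813  0.1475] shift [-0.0004 -0.0013  0.0645] turn [ 0.    0.09 -0.06] F box [ 0.2  0.4 -0.9] 4.3333 0.0003423230462988203
```

```bash
python3 -m pendant '[[-1,[0,0,0.03],[0,0,0]],[-1,[0,0,0.055],[0,0,0]],[-1,[0,0,0.064],[0,0,0]],[-1,[0,0,0.064],[0,0,0]],[-1,[0,-0.015,0.064],[0,0,0]],[-1,[0,-0.03,0.064],[0,0,0]],[-1,[0,-0.045,0.064],[0,0,0]],[-1,[0,-0.06,0.064],[0,0,0]],[-1,[0,-0.075,0.064],[0,0,0]],[-1,[0,-0.08,0.064],[0,0,0]]]'; python3 go.py .022 0.019 .083;  python3 -m pendant '[[-1,[0,-0.006,0],[0,0,0]],[-1,[0,-0.01,0],[0,0,0]],[-1,[0,-0.012,0],[0,0,0]],[-1,[0,-0.012,0],[0,0,0]]]'; python3 go.py .022 0.019 .083
```

```text
clock: 5.17
tool_pos: [0.5747, 0.073, 0.0852]
orientation: [180.0, -0.0, 8.4]
force: [-0.7, -3.4, 0.5]
opening: 0.0005
gripper_force: 1.1
box-frame tcp [0.0236 0.0011 0.0852] shift [-0.0016 -0.0179  0.0022] turn [ 0.01 -0.04  0.17] F box [-1.2 -3.3  0.5] 5.1667 0.0004681761719409781
clock: 5.5
tool_pos: [0.5732, 0.0834, 0.0843]
orientation: [-180.0, -0.1, 8.3]
force: [0.2, 0.5, 0.2]
opening: 0.0005
gripper_force: 0.0
box-frame tcp [0.0237 0.0117 0.0843] shift [-0.0016 -0.0074  0.0013] turn [-0.02 -0.05  0.06] F box [0.2 0.4 0.2] 5.5 0.00046579937358153716
```

```bash
python3 -m pendant '[[-1,[0,-0.003,0],[0,0,0]],[-1,[0,-0.006,0],[0,0,0]],[-1,[0,-0.008,0],[0,0,0]],[-1,[0,-0.008,0],[0,0,0]]]'; python3 go.py .022 0.019 .083;  python3 -m pendant '[[-1,[0,-0.002,0],[0,0,0]],[-1,[0,-0.004,0],[0,0,0]],[-1,[0,-0.004,0],[0,0,0]]]'; python3 go.py .022 0.019 .083
```

```text
clock: 5.83
tool_pos: [0.5718, 0.0912, 0.0839]
orientation: [-180.0, -0.0, 8.3]
force: [0.7, -0.3, 0.6]
opening: 0.0004
gripper_force: 0.3
box-frame tcp [0.0234 0.0196 0.0839] shift [-0.0014  0.0006  0.0009] turn [-0.   -0.01  0.05] F box [ 0.7 -0.4  0.6] 5.8333 0.0004242664265577194
clock: 6.08
tool_pos: [0.5712, 0.0952, 0.0839]
orientation: [-180.0, -0.0, 8.3]
force: [1.0, -0.9, 0.6]
opening: 0.0006
gripper_force: 0.5
box-frame tcp [0.0233 0.0236 0.0839] shift [-0.0013  0.0046  0.0009] turn [-0.   -0.    0.05] F box [ 0.9 -1.   0.6] 6.0833 0.0005615478869506468
```

```bash
python3 -m pendant '[[-1,[0,-0.003,0],[0,0,0]],[-1,[0,-0.004,0],[0,0,0]],[-1,[0,-0.004,0],[0,0,0]]]'; python3 go.py .022 0.019 .083
python3 - <<'E'
from plant import viewer
import cv2, numpy as np
a=viewer.snapshot("top")[160:310,180:360,::-1];b=viewer.snapshot("side")[150:320,200:380,::-1]
r=lambda k:cv2.resize(k,(400,380),interpolation=2)
cv2.imwrite("pics/f.png",np.hstack([r(a),r(b)]))
E
```

```text
clock: 6.33
tool_pos: [0.571, 0.0957, 0.084]
orientation: [179.7, 0.1, 8.3]
force: [8.8, -18.0, 0.4]
opening: 0.0003
gripper_force: 9.4
box-frame tcp [0.0232 0.0242 0.084 ] shift [-0.0012  0.0052  0.001 ] turn [0.26 0.07 0.06] F box [  6.1 -19.    0.4] 6.3333 0.00032944311186413233
```

View pics/f.png

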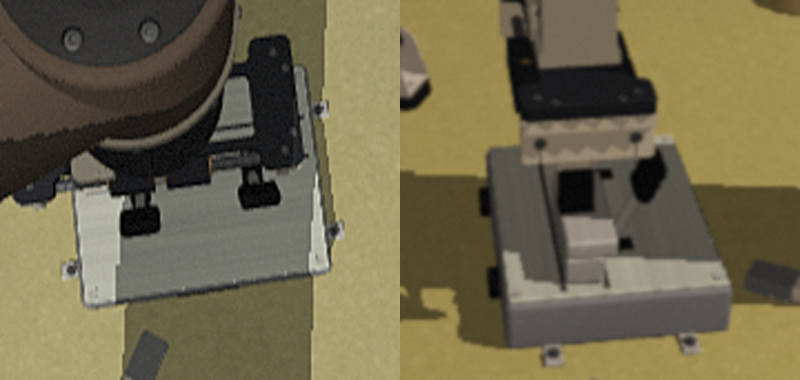

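The hood (side half, about (590,240)) is at the left end against its stop, with 19 N on it. Both levers are off. Next I lift and move to the near side of the right lever, where I check the hood again.

```bash
python3 -m pendant '[[-1,[0,0.012,0],[0,0,0]],[-1,[0,0.02,-0.03],[0,0,0]],[-1,[0,0.02,-0.065],[0,0,0]],[-1,[-0.03,0.04,-0.065],[0,0,0]],[-1,[-0.06,0.06,-0.065],[0,0,0]],[-1,[-0.098,0.072,-0.065],[0,0,0]],[-1,[-0.098,0.072,-0.065],[0,0,0]],[-1,[-0.098,0.072,-0.065],[0,0,0]]]'; python3 go.py -.075 -.045 .083
python3 - <<'E'
from plant import viewer
import cv2, numpy as np
a=viewer.snapshot("top")[160:310,180:360,::-1];b=viewer.snapshot("side")[150:320,200:380,::-1]
r=lambda k:cv2.resize(k,(400,380),interpolation=2)
cv2.imwrite("pics/g.png",np.hstack([r(a),r(b)]))
E
```

```text
clock: 7.1
tool_pos: [0.4822, 0.0128, 0.1493]
orientation: [-179.9, -0.0, 8.2]
force: [-0.2, 0.2, 1.0]
opening: -0.0
gripper_force: 0.0
box-frame tcp [-0.0766 -0.0452  0.1493] shift [ 0.0015 -0.0001  0.0663] turn [-0.06 -0.03 -0.  ] F box [-0.2  0.2  1. ] 7.1 -1.2167755723733152e-05
```

View pics/g.png

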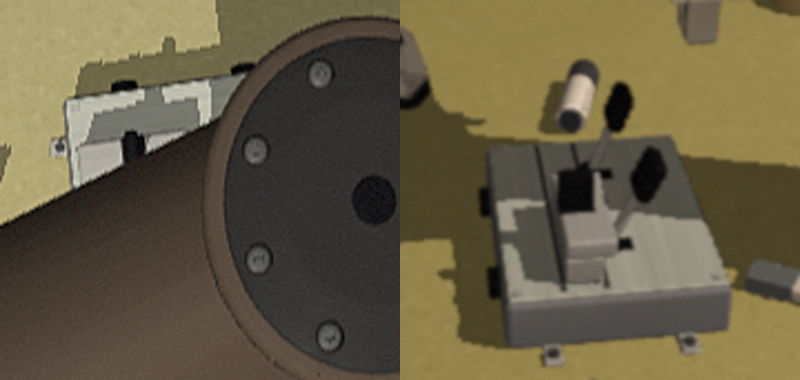

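The hood fin is at about (133,140) in the top half, which is roughly y=+0.045, so the hood is fully left. Now I push the right lever.

```bash
python3 -m pendant '[[-1,[0,0,0.035],[0,0,0]],[-1,[0,0,0.06],[0,0,0]],[-1,[0,0,0.066],[0,0,0]],[-1,[0.015,0,0.066],[0,0,0]],[-1,[0.027,0,0.066],[0,0,0]],[-1,[0.038,0,0.066],[0,0,0]],[-1,[0.049,0,0.066],[0,0,0]],[-1,[0.06,0,0.066],[0,0,0]],[-1,[0.071,0,0.066],[0,0,0]],[-1,[0.073,0,0.066],[0,0,0]]]'; python3 go.py 0 -.045 .083;  python3 -m pendant '[[-1,[0.004,0,0],[0,0,0]],[-1,[0.006,0,0],[0,0,0]],[-1,[0.006,0,0],[0,0,0]],[-1,[0.006,0,0],[0,0,0]]]'; python3 go.py 0 -.045 .083
```

```text
clock: 8.03
tool_pos: [0.5578, 0.0244, 0.0827]
orientation: [180.0, 0.0, 8.3]
force: [-2.0, 0.9, 1.0]
opening: 0.0003
gripper_force: 1.0
box-frame tcp [-0.     -0.0446  0.0827] shift [ 0.      0.0004 -0.0003] turn [0.01 0.   0.05] F box [-1.8  1.2  1. ] 8.0333 0.0002804419392751602
clock: 8.37
tool_pos: [0.5623, 0.0249, 0.083]
orientation: [-180.0, -0.0, 8.3]
force: [-0.2, 0.1, -0.3]
opening: 0.0001
gripper_force: 0.3
box-frame tcp [ 0.0044 -0.0447  0.083 ] shift [-0.0044  0.0003  0.    ] turn [-0.   -0.04  0.05] F box [-0.2  0.1 -0.3] 8.3667 0.00012062495990528357
```

```bash
python3 -m pendant '[[-1,[0.002,0,0],[0,0,0]],[-1,[0.004,0,0],[0,0,0]],[-1,[0.004,0,0],[0,0,0]]]'; python3 go.py 0 -.045 .083;  python3 -m pendant '[[-1,[0.002,0,0],[0,0,0]],[-1,[0.003,0,0],[0,0,0]],[-1,[0.003,0,0],[0,0,0]]]'; python3 go.py 0 -.045 .083
```

```text
clock: 8.62
tool_pos: [0.564, 0.0251, 0.0827]
orientation: [180.0, 0.2, 8.2]
force: [-9.9, 1.2, 5.3]
opening: 0.001
gripper_force: 4.9
box-frame tcp [ 0.0062 -0.0448  0.0827] shift [-0.0062  0.0002 -0.0003] turn [0.01 0.23 0.02] F box [-9.6  2.6  5.3] 8.6167 0.0009837013702636685
clock: 8.87
tool_pos: [0.5644, 0.025, 0.0825]
orientation: [180.0, 0.5, 8.2]
force: [-16.3, 1.9, 13.3]
opening: 0.0002
gripper_force: 10.4
box-frame tcp [ 0.0065 -0.0449  0.0825] shift [-0.0065  0.0001 -0.0004] turn [0.02 0.48 0.  ] F box [-15.9   4.2  13.3] 8.8667 0.00024250972634124886
```

The right lever is at its stop. Next I back off, lift and retreat towards the robot's left, then check with a last picture.

```bash
python3 -m pendant '[[-1,[-0.02,0,0],[0,0,0]],[-1,[-0.025,0,-0.03],[0,0,0]],[-1,[-0.025,0,-0.07],[0,0,0]],[-1,[-0.025,0.04,-0.1],[0,0,0]],[-1,[-0.025,0.2,-0.12],[0,0,0]],[-1,[-0.025,0.2,-0.12],[0,0,0]],[-1,[-0.025,0.2,-0.12],[0,0,0]],[-1,[-0.025,0.2,-0.12],[0,0,0]],[-1,[-0.025,0.2,-0.12],[0,0,0]],[-1,[-0.025,0.2,-0.12],[0,0,0]]]'
python3 - <<'E'
from plant import viewer
import cv2, numpy as np
a=viewer.snapshot("top")[160:310,180:360,::-1];b=viewer.snapshot("side")[150:320,200:380,::-1]
r=lambda k:cv2.resize(k,(400,380),interpolation=2)
cv2.imwrite("pics/i.png",np.hstack([r(a),r(b)]))
E
```

```text
clock: 9.7
tool_pos: [0.5736, -0.1781, 0.2034]
orientation: [180.0, -0.1, 8.1]
force: [-0.4, 0.4, -0.1]
opening: 0.0004
gripper_force: 0.0
```

View pics/i.png

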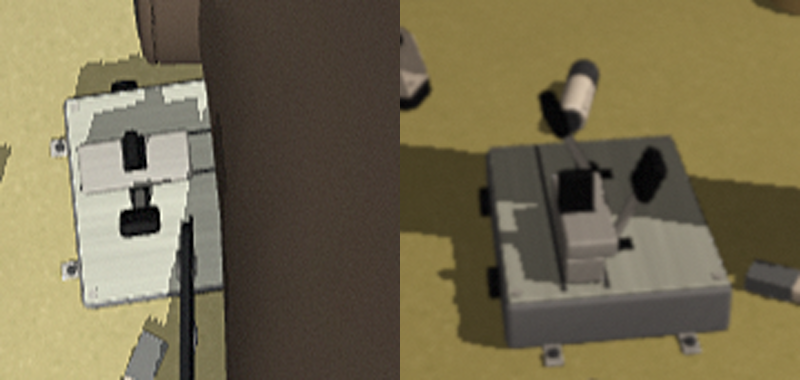

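The picture shows the left lever off at (140,218), the hood fully left with its fin at (133,150), and the right lever leaning away (on) at (555,115) in the side half. The arm is clear.

```bash
python3 -c "
from plant import workorder
print(workorder.close_job())"
```

```text
the job is handed in; nothing more can be done
None
```

The job is handed in at about 10 s on the robot clock: the left lever is off, the hood is fully left and the right lever is fully on, each pushed to its stop in that order, with the arm clear of the box.

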